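# Pack a levelling kit: corner plate and two wedges, head to tail, into a board tray

### The job

Pack the levelling kit into the open-ended cardboard tray, turning the pieces as needed but none of them over: the L-shaped corner plate goes with its short foot across the back and its long leg along the left wall (looking in at the open end), and the two wooden wedges fill the space beside the leg, head to tail. Everything must lie flat and be pushed fully home so that nothing is in the way of folding up the end panel, and the other things on the table stay where they are.

Things in the scene. Friction and masses are not known exactly. Their poses are not given: they have to be found in the camera images.
- tray: Cardboard tray taped to the table (fixed), open at one end. Origin: mid-floor, at table height; x points from the open end to the back wall, y left as one looks in. Inside: x -63 to +63 mm, y -49 to +49 mm. Floor 2 mm, walls 4 mm thick, 20 mm high. The three pieces together fill it with 2 mm to spare in depth and 3 mm in width.
- tray_mouth (a point): Middle of the fold at the tray's open end (tray x = -63 mm, on the floor, z = 2 mm). In front of it the end panel lies folded down as a 22 mm long ramp from table to floor; beside it two 18 mm high corner tabs splay outward from the side walls (to tray x = -75 mm, 5 mm aside), a slight funnel.
- corner_plate: L-shaped aluminium plate, 12 mm thick, 0.2 kg, lying before the mouth, turned any way. Origin: under the middle of its 124 x 94 mm outline. Leg 36 mm wide along the +y edge (x -62 to +62, y +11 to +47 mm); foot 34 mm wide across the +x end (x +28 to +62, y -47 to +47 mm). In place its axes match the tray's: leg at the left (+y) wall, origin at tray x = +1 mm.
- plate_leg_end (a point): Middle of the free end face of the plate's leg (plate x = -62, y = +29 mm, 6 mm above its underside). In place it is 2 mm inside the fold.
- wedge_1: Beech wedge lying on its side, any yaw: 90 mm long, 20 mm high, 0.05 kg, 40 mm wide at the thick and 19 mm at the thin end. Origin: under the middle of its 90 x 40 mm outline; x along it to the thick end (x = +45 mm). Straight side at y = -20 mm; sloping side from y = +20 (thick end) to y = -1 mm (thin end). The two wedges are alike and may swap places.
- wedge_1_thick_end (a point): Middle of the thick end of wedge_1 (its x = +45, y = 0 mm, 10 mm above its underside). One wedge goes in thick end first, straight side at the tray's right (-y) wall (wedge origin at tray x -16, y -29 mm), and must go in before the other.
- wedge_2: The second wedge, same shape and axes as wedge_1.
- wedge_2_thick_end (a point): Middle of the thick end of wedge_2, as on wedge_1. The other wedge goes in thin end first, straight side at the plate's leg, sloping sides together (wedge origin at tray x -16, y about -8 mm). In place both wedges end 2 mm inside the fold.
- clear_tape: Bystander: loose roll of clear tape lying flat, 105 mm across, 48 mm high, beyond the wedges. Origin: under its middle.
- desk_stapler: Bystander: loose red and black desk stapler, 138 x 32 x 48 mm, at the near side of the table. Origin: under its middle.
- blue_marker: Bystander: loose white marker pen with blue cap, 135 x 17 x 16 mm, at the near side of the table. Origin: under its middle.
There are look-alikes about, which are no part of the job. What is shaped like the corner_plate but pink is not meant. There is more than one size of the tray; the job needs the larger.

How it is judged (in metres and radians):
At the end, for the whole second after the job is handed in: Plate flat in the tray, foot at the back wall, leg along the left wall; both wedges flat beside the leg, thick end inward at the right wall, thin end inward at the leg; each within 4 mm of fully home and 0.07 rad of square, released and still (x of corner_plate in the frame of tray between -0.003 and 0.005 m and y of corner_plate in the frame of tray between -0.005 and 0.005 m and z of corner_plate in the frame of tray between -0.001 and 0.0055 m and angle between corner_plate's own z axis and vertical below 0.06 rad and angle between the x axis of corner_plate and the x axis of tray, either way round below 0.07 rad and linear speed of each of corner_plate, wedge_1, wedge_2 below 0.02 m/s and ((x of wedge_1 in the frame of tray between -0.02 and -0.012 m and y of wedge_1 in the frame of tray between -0.033 and -0.022 m and z of wedge_1 in the frame of tray between -0.001 and 0.0055 m and angle between each of wedge_1, wedge_2's own z axis and vertical below 0.06 rad and angle between the x axis of each of wedge_1, wedge_2 and the x axis of tray, either way round below 0.07 rad and x of wedge_1_thick_end in the frame of tray above 0.02 m and x of wedge_2 in the frame of tray between -0.02 and -0.012 m and y of wedge_2 in the frame of tray between -0.014 and -0.003 m and z of wedge_2 in the frame of tray between -0.001 and 0.0055 m and x of wedge_2_thick_end in the frame of tray below -0.05 m) or (x of wedge_2 in the frame of tray between -0.02 and -0.012 m and y of wedge_2 in the frame of tray between -0.033 and -0.022 m and z of wedge_2 in the frame of tray between -0.001 and 0.0055 m and angle between each of wedge_2, wedge_1's own z axis and vertical below 0.06 rad and angle between the x axis of each of wedge_2, wedge_1 and the x axis of tray, either way round below 0.07 rad and x of wedge_2_thick_end in the frame of tray above 0.02 m and x of wedge_1 in the frame of tray between -0.02 and -0.012 m and y of wedge_1 in the frame of tray between -0.014 and -0.003 m and z of wedge_1 in the frame of tray between -0.001 and 0.0055 m and x of wedge_1_thick_end in the frame of tray below -0.05 m))); the robot touches nothing.
It fails at once if a bystander (tape roll, stapler or marker) was moved by more than 25 mm (distance of any of clear_tape, desk_stapler, blue_marker from where it was at the start of the episode above 0.025 m).
It also fails if it takes over 72 s, if anything falls off the work surface, if the arm or the gripper's body presses on something with over 40 N, if the wrist force passes 120 N, or if a joint passes its speed limit or range.

### The arm

A 7-joint arm with a two-finger parallel gripper is mounted at the origin on a cart in front of the work surface, level with it; the furniture and walls round the work are solid. World frame = base frame: x ahead of the robot, y to its left, z up, the work surface at z = 0. Lengths are in mm, angles in rad, forces in N, time in s.
With the tool pointing down it reaches from about 350 to 900 mm from the base axis. Payload 19.9 kg.
Tool frame: the origin (TCP) lies midway between the tips of the shut fingers; the grasp point (between the pads) lies 19 mm behind it (manip.hold_point_z is the distance from the TCP to the grasp point, in mm); z points along the fingers, y is the line along which they close (so a half turn about z gives the same grasp; the last joint's range is limited). The gripper opens to 94 mm and grips with 3 to 60 N. Pads are 16 mm wide; open, the fingers measure 119 mm over their backs; the gripper's body (75 mm by 177 mm) begins 78 mm behind the grasp point.
Start: joints at [1.105, 0.417, -0.01, 1.614, 0.005, 1.111, -0.053], TCP at [257.008, -569.689, 205.425] pointing down, gripper open.
Joint ranges: [-2.81, 2.81], [-0.39, 2.02], [-1.27, 1.25], [0.06, 2.57], [-1.19, 4.33], [0.19, 2], [-2.82, 2.82]. Speed limits (rad/s): [1.89, 1.89, 2.39, 2.39, 3.01, 3.01, 3.01].

### API

Orientations are given as a unit quaternion [x, y, z, w].
In Python, from rig import manip, vision, job gives the robot as it stands.
- The arm moves only by the tool jog_arm, never from a script. Its argument "rows" is a list of rows, each a list of 7 numbers: the shift along the tool's x, y, z in mm, then the turn, a rotation vector about the tool's x, y, z in degrees, then the finger opening in mm, from 0 to 94. In form: [[tx, ty, tz, wx, wy, wz, gripper], ...]. A call has 1 to 10 rows; each row shifts and turns the commanded pose from where the row before left it, along the tool's axes as they then stand; what a row does not reach is not made up. A row lasts 1/8 s, in which the tool goes at most 62.5 mm and 10.7 degrees, less where a joint would pass 70% of its speed; a pose out of reach is approached as far as the arm can. A call is refused whole if a number of a shift passes 62.5 or a number of a turn 10.7, either way. A call with a gripper value outside its range is refused whole. The fingers move at their own pace and stop on an object; the grip force is fixed at half the most. Time passes only in rows, so rows that do not move let the fingers close. It gives the time, the measured TCP pose, the force, the opening and the grip force at its end, in the units of the state.
- manip.get_state(): the state, without advancing time (a new reading comes with each control period).
- vision.get_image(name): name is "scene" or "top" or "wrist"; returns the picture (400x640x3 uint8, blue, green, red); there is no depth.
- vision.calibration(name): a dict with "fx", "fy", "cx", "cy" (pixels), "xyz" and "rotation" of the camera in the world. Camera axes: x right, y down, z forward; pixel columns grow to the right and rows downward; lengths in mm; the calibration is good to about 2 mm. A picture is of the moment at which its call begins: read the wrist's pose just before it. calibration takes no time and is no camera call; for the wrist camera it gives the pose at the moment of the call.
- job.job_done(): hands the job in; it is judged then, once.
Trained networks look in the newest picture that a camera, given by its name, has taken for a name from the list of things; names that differ only in an ending like _2 or _b are one class to them, and where a whole thing is asked for, a point or a joint stands for the part that bears it (a point fixed in the world has none). Each returns a list of dicts, best first, with "p" (0 to 1); they miss things now and then, are a little off and sometimes report something else, mostly with a low value. They report only what shows in the picture. A call takes as long as a camera call. They do not tell look-alikes from the thing itself.
- vision.trace(camera, thing): "region" (400x640 bool, what is visible of it) and "location" ([column, row] in pixels, amid what is visible of it).
The state is a dict: "clock": time; "joints": joint angles; "joint_velocities": joint speeds; "joint_efforts": joint torques, N m; "tool_pos": TCP position; "eef_rot": TCP orientation; "contact_force": force on the tool from outside, world axes, zero at the start; "wrist_torque": the same for the moment, N m; "width": finger opening in mm; "gripper_force": force on a finger pad.
Only numpy, scipy, OpenCV 4.12 (cv2) and the standard library are available. Lean on these libraries where they do the work, as an engineer would, in place of code of your own. Each camera call takes 0.05 s, during which the arm holds its last target. There are 200 camera calls.

## Working session

There is one attempt and no reset: what is moved stays moved. The work goes in short steps, Python scripts to look and compute and a tool call to move; the robot and the scene stay as the last step left them, time stands still between calls to the robot, and variables do not carry over. Pictures are saved under pics/ and viewed, at most 10 in all, crops included, and the job is handed in when it is done.

Besides the shell and the picture viewer there is one more tool, called after "Call:" in YAML: its name, and indented under it one key for each argument. jog_arm: Moves the arm, as the interface text tells. Its arguments: {"type":"object","properties":{"rows":{"type":"array","items":{"type":"array","items":{"type":"number"}}}},"required":["rows"]}

```bash
mkdir -p pics; ls; python3 - <<'E'
from rig import manip, vision, job
import cv2, numpy as np
s=manip.get_state(); print(s)
print(manip.hold_point_z)
for n in("top","scene"):
    im=vision.get_image(n); cv2.imwrite(f"pics/{n}0.png",im); print(n,vision.calibration(n))
    for t in("tray","corner_plate","wedge_1","clear_tape","desk_stapler","blue_marker","tray_mouth","plate_leg_end","wedge_1_thick_end"):
        try: print(t,[(np.round(d["location"]).tolist(),round(d["p"],2),int(d["region"].sum())) for d in vision.trace(n,t)])
        except Exception as e: print(t,e)
E
```

```text
pics
{'clock': 0.0, 'joints': array([ 1.1055649 ,  0.41800536, -0.01031512,  1.6141244 ,  0.004741  ,
        1.11070178, -0.05297221]), 'joint_velocities': array([ 0.00097126, -0.00014601, -0.00030463,  0.0008148 ,  0.00046492,
        0.00137597,  0.00024826]), 'joint_efforts': array([ 1.69121638e-03, -8.51255250e+01,  6.39894772e-01, -4.25986934e+01,
       -4.87955566e-02,  1.88102934e-02,  2.68738563e-05]), 'tool_pos': array([ 256.81609682, -569.40790792,  204.82657833]), 'eef_rot': array([ 9.77633258e-01,  2.10316057e-01, -1.87083889e-04, -5.78597206e-04]), 'contact_force': array([ 0.2836264 , -0.44914001,  0.062387  ]), 'wrist_torque': array([-0.01091684, -0.01477736,  0.0293469 ]), 'gripper_force': 0.0, 'width': 93.94431313885168}
18.8
top {'fx': 427.3729997653744, 'fy': 427.3729997653744, 'cx': 318.02354012237686, 'cy': 203.6964284670809, 'xyz': array([ 343.43764236, -120.50407361, 1039.99512534]), 'rotation': array([ 0.71333531, -0.69655473,  0.05690054, -0.05221665])}
tray [([183.0, 195.0], 0.92, 3084), ([282.0, 268.0], 0.92, 1366)]
corner_plate [([264.0, 202.0], 0.79, 104
[... 510 characters left out ...]
198.38259323189823, 'xyz': array([943.43173687, 146.72574269, 885.65667382]), 'rotation': array([ 0.46802881,  0.84478527, -0.2241725 , -0.13051269])}
tray [([370.0, 170.0], 0.81, 835), ([424.0, 266.0], 0.63, 2904)]
corner_plate [([360.0, 216.0], 0.76, 853), ([253.0, 124.0], 0.72, 609)]
wedge_1 [([232.0, 165.0], 0.81, 375), ([291.0, 180.0], 0.75, 393)]
clear_tape [([246.0, 216.0], 0.69, 1159), ([363.0, 218.0], 0.68, 833)]
desk_stapler [([419.0, 194.0], 0.91, 724)]
blue_marker [([322.0, 143.0], 0.75, 205)]
tray_mouth [([369.0, 171.0], 0.95, 838)]
plate_leg_end [([362.0, 218.0], 0.87, 988), ([260.0, 121.0], 0.62, 615)]
wedge_1_thick_end [([234.0, 162.0], 0.72, 406), ([420.0, 192.0], 0.7, 719)]
```

```bash
cat > h.py <<'E'
from rig import manip, vision, job
import cv2, numpy as np
from scipy.spatial.transform import Rotation as R
def ray(c,uv,z):
    "world xy of pixel(s) on plane z"
    uv=np.atleast_2d(np.asarray(uv,float)); Rm=np.asarray(c["rotation"]); Rm=R.from_quat(Rm).as_matrix() if Rm.size==4 else Rm
    d=np.c_[(uv[:,0]-c["cx"])/c["fx"],(uv[:,1]-c["cy"])/c["fy"],np.ones(len(uv))]@Rm.T
    return (c["xyz"]+d*((z-c["xyz"][2])/d[:,2])[:,None])[:,:2]
def proj(c,P):
    Rm=R.from_quat(c["rotation"]).as_matrix(); q=(np.atleast_2d(P)-c["xyz"])@Rm
    return np.c_[q[:,0]/q[:,2]*c["fx"]+c["cx"],q[:,1]/q[:,2]*c["fy"]+c["cy"]]
L=np.array([[-62,47],[62,47],[62,-47],[28,-47],[28,11],[-62,11]],float)
W=np.array([[45,20],[45,-20],[-45,-20],[-45,-1]],float)
def place(poly,p):
    c,s=np.cos(p[2]),np.sin(p[2]); return poly@np.array([[c,s],[-s,c]])+p[:2]
E
python3 - <<'E'
from h import *
c=vision.calibration("top")
for n,uv,z in [("tray",(183,195),10),("tray s",(282,268),10),("pl",(264,202),12),("pl2",(442,262),12),("w1",(356,206),20),("w2",(428,192),20)]: print(n,ray(c,uv,z).round())
im=cv2.imread("pics/top0.png")
cv2.imwrite("pics/topcrop.png",cv2.resize(im[100:310,110:490],(800,442),interpolation=cv2.INTER_CUBIC))
E
```

```text
tray [[517. 204.]]
tray s [[347. -43.]]
pl [[505.   6.]]
pl2 [[ 370. -425.]]
w1 [[ 499. -217.]]
w2 [[ 538. -392.]]
```

View pics/topcrop.png

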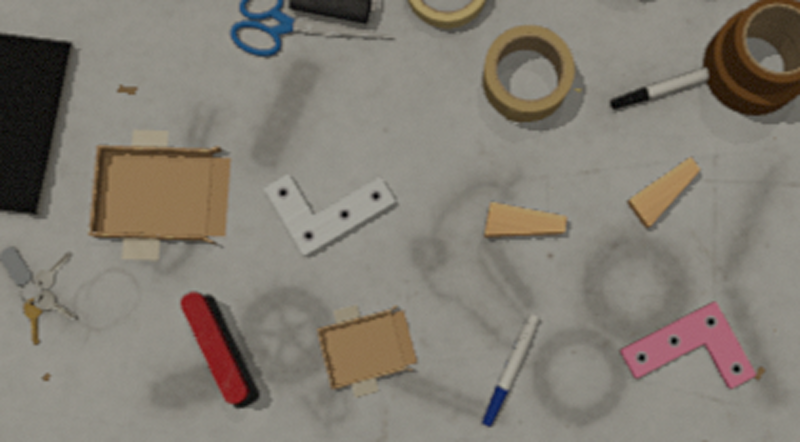

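```bash
cat >> h.py <<'E'
from scipy.optimize import minimize
S=4
def sil(c,parts,p,shape,off):
    "silhouette (S x upsampled crop) of prisms: parts=[(convex poly, z0, z1)]"
    m=np.zeros(shape,np.uint8)
    for poly,z0,z1 in parts:
        q=place(np.array(poly,float),p); P=np.r_[np.c_[q,np.full(len(q),z0)],np.c_[q,np.full(len(q),z1)]]
        uv=(proj(c,P)-off+.5)*S-.5
        h=cv2.convexHull(np.round(uv*16).astype(np.int32)); cv2.fillConvexPoly(m,h,1,shift=4)
    return m
PL=[([[-62,47],[62,47],[62,11],[-62,11]],0,12),([[28,47],[62,47],[62,-47],[28,-47]],0,12)]
WE=[(W,0,20)]
TR=[([[-63,53],[67,53],[67,-53],[-63,-53]],0,20),([[-85,49],[-63,49],[-63,-49],[-85,-49]],0,2)]
def fit(c,parts,mask,off,p0s):
    "mask: unscaled crop as float image in 0..1 -> upsampled"
    M=(cv2.resize(mask.astype(np.float32),None,fx=S,fy=S,interpolation=cv2.INTER_LINEAR)>.5).astype(np.uint8)
    def cost(x):
        m=sil(c,parts,[x[0],x[1],x[2]/50],M.shape,off); return 1-(m&M).sum()/max(1,(m|M).sum())
    best=None
    for p0 in p0s:
        x0=np.array([p0[0],p0[1],p0[2]*50])
        r=minimize(cost,x0,method="Nelder-Mead",options=dict(initial_simplex=[x0,x0+[12,0,0],x0+[0,12,0],x0+[0,0,12]],xatol=.05,fatol=1e-4))
        if best is None or r.fun<best.fun: best=r
    x=best.x; return np.array([x[0],x[1],x[2]/50]),best.fun
E
python3 - <<'E'
from h import *
c=vision.calibration("top"); im=cv2.imread("pics/top0.png")
hsv=cv2.cvtColor(im,cv2.COLOR_BGR2HSV).astype(int)
for n,(u,v) in dict(wood=(356,206),card=(183,195),plate=(273,202),table=(320,240),wall=(156,195),tape=(181,165)).items(): print(n,hsv[v,u])
vis=cv2.resize(im,None,fx=S,fy=S,interpolation=cv2.INTER_CUBIC)
for n,parts,(u0,u1,v0,v1),z,ang in [("tray",TR,(140,230,155,230),8,[1.5]),("plate",PL,(230,304,176,226),12,[.6,1.1,1.6]),("wA",WE,(334,386,188,220),20,[1.2,1.6,2.]),("wB",WE,(402,450,168,214),20,[2.,2.4,2.8])]:
    off=np.array([u0,v0]); h=hsv[v0:v1,u0:u1]
    m=(h[...,2]>np.median(h[...,2])+18)&(h[...,1]<60) if n=="plate" else (h[...,1]>80)&(h[...,0]<30)
    k,l,st,_=cv2.connectedComponentsWithStats(m.astype(np.uint8)); m=l==1+st[1:,4].argmax()
    ys,xs=np.nonzero(m); g=ray(c,[xs.mean()+u0,ys.mean()+v0],z)[0]
    p,f=fit(c,parts,m,off,[(g[0],g[1],a) for a in ang]); print(n,p.round(3).tolist(),round(f,3))
    s=sil(c,parts,p,(400*S,640*S),np.zeros(2)); cs,_=cv2.findContours(s,0,2); cv2.drawContours(vis,cs,-1,(0,0,255),1)
cv2.imwrite("pics/fit0.png",cv2.resize(vis[155*S:235*S,135*S:455*S],(800,200)))
E
```

```text
wood [ 17 116 169]
card [ 17 113 145]
plate [15 32 16]
table [ 19  23 124]
wall [ 15 138  61]
tape [ 20  49 161]
tray [526.361, 206.172, 1.559] 0.051
plate [580.146, 104.942, 1.114] 0.914
wA [496.875, -225.223, 1.403] 0.071
wB [541.744, -393.44, 2.201] 0.076
```

View pics/fit0.png

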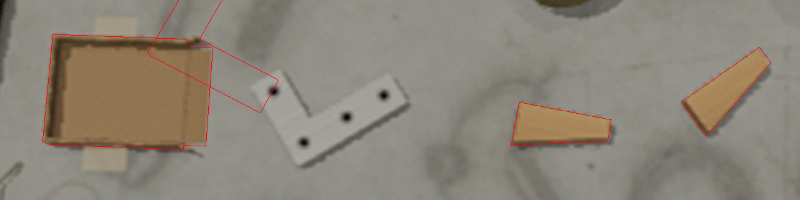

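```bash
cat >> h.py <<'E'
def jog(target,th=None,z=None):
    "tool-frame shift from now to world target xy(,z), and turn deg to yaw th"
    s=manip.get_state(); m=R.from_quat(s["eef_rot"]).as_matrix(); t=np.array([target[0],target[1],s["tool_pos"][2] if z is None else z])
    yaw=np.arctan2(m[1,0],m[0,0]); d=m.T@(t-s["tool_pos"])
    print("pos",s["tool_pos"].round(1),"yaw",round(yaw,3),"tilt",m[:,2].round(4),"j",s["joints"].round(2),"F",s["contact_force"].round(1),"t",round(s["clock"],2))
    print("shift",d.round(1),"turn", None if th is None else round(np.degrees((yaw-th+np.pi)%(2*np.pi)-np.pi),1))
E
python3 - <<'E'
from h import *
c=vision.calibration("top"); im=cv2.imread("pics/top0.png")
hsv=cv2.cvtColor(im,cv2.COLOR_BGR2HSV).astype(int)
u0,u1,v0,v1=232,302,178,226; h=hsv[v0:v1,u0:u1]
m=((h[...,2]>148)&(h[...,1]<40)).astype(np.uint8); k,l,st,_=cv2.connectedComponentsWithStats(m); m=l==1+st[1:,4].argmax(); print(st[1:,4].max())
cs,_=cv2.findContours(m.astype(np.uint8),0,2); m=np.zeros_like(m,np.uint8); cv2.drawContours(m,cs,-1,1,-1)
p,f=fit(c,PL,m,np.array([u0,v0]),[(505,0,a) for a in(1.9,2.2,2.5)]); print(p.round(3),f)
g=place(np.array([[-50,29.]]),p)[0]; print(g); jog(g,p[2],150)
w=vision.calibration("wrist"); s=manip.get_state(); mt=R.from_quat(s["eef_rot"]).as_matrix()
print(mt.T@(w["xyz"]-s["tool_pos"]), mt.T@R.from_quat(w["rotation"]).as_matrix(), w["fx"])
E
```

```text
914
[530.541   3.496   2.145] 0.10397131825703254
[533.36868751 -54.23586745]
pos [ 257.  -569.7  205.4] yaw 0.424 tilt [-1.e-04  0.e+00 -1.e+00] j [ 1.11  0.42 -0.01  1.61  0.    1.11 -0.05] F [-0.1  0.6  0.2] t 1.0
shift [ 463.9 -356.2   55.5] turn -98.6
[ 7.86094814e+01 -4.90305703e-02 -1.79681378e+02] [[ 8.01691318e-04 -9.62786837e-01 -2.70260732e-01]
 [ 9.99999453e-01  5.90445921e-04  8.62934534e-04]
 [-6.71247663e-04 -2.70261277e-01  9.62786784e-01]] 316.7960799288247
```

Call:
jog_arm:
  rows:
    - [51.5, -39.6, 0, 0, 0, 0, 70]
    - [51.5, -39.6, 0, 0, 0, 0, 70]
    - [51.5, -39.6, 0, 0, 0, 0, 70]
    - [51.5, -39.6, 0, 0, 0, 0, 70]
    - [51.5, -39.6, 0, 0, 0, 0, 70]
    - [51.5, -39.6, 0, 0, 0, 0, 70]
    - [51.5, -39.6, 0, 0, 0, 0, 70]
    - [51.5, -39.6, 0, 0, 0, 0, 70]
    - [51.5, -39.6, 0, 0, 0, 0, 70]
    - [0, 0, 0, 0, 0, -9.8, 70]

```text
clock: 2.25
tool_pos: [524.0, -68.8, 205.6]
eef_rot: [0.955, 0.296, 0.001, -0.001]
contact_force: [0.0, -1.3, -0.2]
width: 69.9
gripper_force: 0.0
```

Call:
jog_arm:
  rows:
    - [0, 0, 0, 0, 0, -9.8, 70]
    - [0, 0, 0, 0, 0, -9.8, 70]
    - [0, 0, 0, 0, 0, -9.8, 70]
    - [0, 0, 0, 0, 0, -9.8, 70]
    - [0, 0, 0, 0, 0, -9.8, 70]
    - [0, 0, 0, 0, 0, -9.8, 70]
    - [0, 0, 0, 0, 0, -9.8, 70]
    - [0, 0, 0, 0, 0, -9.8, 70]
    - [0, 0, 0, 0, 0, -9.8, 70]
    - [0, 0, 0, 0, 0, 0, 70]

```text
clock: 3.5
tool_pos: [522.5, -73.9, 205.5]
eef_rot: [0.483, 0.876, 0.0, -0.0]
contact_force: [-0.8, 0.5, 0.3]
width: 70.6
gripper_force: 0.0
```

```bash
cat >> h.py <<'E'
def look(cam="wrist"):
    c=vision.calibration(cam); im=vision.get_image(cam); return c,im
def box(c,P,pad,shape=(400,640)):
    uv=proj(c,P); a=np.floor(uv.min(0)-pad).astype(int); b=np.ceil(uv.max(0)+pad).astype(int)
    return max(a[0],0),min(b[0],shape[1]),max(a[1],0),min(b[1],shape[0])
def mask(im,kind,b):
    h=cv2.cvtColor(im,cv2.COLOR_BGR2HSV).astype(int)[b[2]:b[3],b[0]:b[1]]
    m=(h[...,2]>148)&(h[...,1]<40) if kind=="plate" else (h[...,1]>80)&(h[...,0]<30)
    k,l,st,_=cv2.connectedComponentsWithStats(m.astype(np.uint8)); m=(l==1+st[1:,4].argmax()).astype(np.uint8)
    cs,_=cv2.findContours(m,0,2); cv2.drawContours(m,cs,-1,1,-1); return m
def find(c,im,kind,parts,p0):
    q=np.concatenate([place(np.array(a,float),p0) for a,_,_ in parts]); b=box(c,np.c_[q,np.zeros(len(q))],15)
    m=mask(im,kind,b); p,f=fit(c,parts,m,np.array([b[0],b[2]]),[p0]); return p,f,b
def draw(c,im,parts,p):
    v=cv2.resize(im,None,fx=S,fy=S,interpolation=cv2.INTER_CUBIC)if im.shape[0]==400 else im
    s=sil(c,parts,p,v.shape[:2],np.zeros(2)); cs,_=cv2.findContours(s,0,2); cv2.drawContours(v,cs,-1,(0,0,255),2); return v
E
python3 - <<'E'
from h import *
c,im=look(); cv2.imwrite("pics/w1.png",im)
p,f,b=find(c,im,"plate",PL,np.array([530.5,3.5,2.145])); print(p,f,b)
t,f2,b2=find(c,im,"tray",TR,np.array([526.4,206.2,1.559])); print(t,f2,b2)
v=draw(c,draw(c,im,PL,p),TR,t); cv2.imwrite("pics/w1f.png",cv2.resize(v,(800,500)))
hs=cv2.cvtColor(im,cv2.COLOR_BGR2HSV); uv=proj(c,np.c_[place(np.array([[-20,29.],[-20,-20]]),p),[12,0]]).astype(int); print(uv,[hs[y,x] for x,y in uv if 0<=x<640 and 0<=y<400])
g=place(np.array([[-50,29.]]),p)[0]; jog(g,p[2],8)
E
```

```text
[ 5.95335795e+02  5.13366674e+01 -8.38922797e-02] 0.964614219240342 (np.int64(307), np.int64(421), np.int64(58), np.int64(197))
[526.41606162 207.14404835   1.56081714] 0.04331789076101389 (np.int64(368), np.int64(568), 0, np.int64(76))
[[438  92]
 [407 128]] [array([19, 21, 98], dtype=uint8), array([ 17,  18, 125], dtype=uint8)]
pos [522.5 -73.9 205.4] yaw 2.13 tilt [-0.e+00  2.e-04 -1.e+00] j [ 0.59  0.29 -0.6   1.84  0.19  1.06  0.48] F [ 0.6 -0.3 -0.3] t 3.55
shift [120.7 105.6 197.5] turn 126.8
```

View pics/w1f.png

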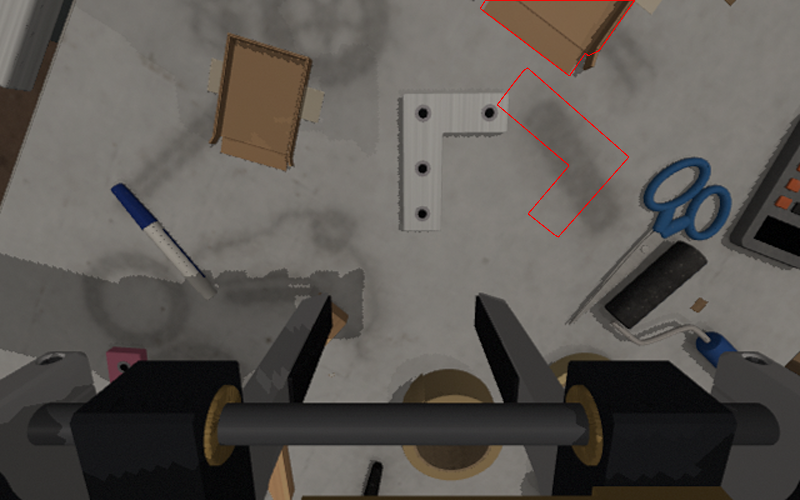

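```bash
sed -i 's/m=(h\[...,2\]>148)&(h\[...,1\]<40) if/m=(h[...,2]>cv2.threshold(h[...,2].astype(np.uint8),0,1,cv2.THRESH_OTSU)[0])\&(h[...,1]<60) if/' h.py
python3 - <<'E'
from h import *
c=vision.calibration("wrist"); im=cv2.imread("pics/w1.png")
p,f,b=find(c,im,"plate",PL,np.array([530.5,3.5,2.145])); print(p,f,b)
v=draw(c,im,PL,p); cv2.imwrite("pics/w1g.png",v[40*S:200*S:2,280*S:480*S:2])
g=place(np.array([[-50,29.]]),p)[0]; jog(g,p[2],8)
E
```

```text
[532.70685136  22.00312412   2.13175322] 0.6537020383693046 (np.int64(307), np.int64(421), np.int64(58), np.int64(197))
pos [522.5 -73.9 205.4] yaw 2.13 tilt [-0.e+00  2.e-04 -1.e+00] j [ 0.59  0.29 -0.6   1.84  0.19  1.06  0.48] F [ 0.6 -0.3 -0.3] t 3.55
shift [ 25.8  30.6 197.5] turn -0.1
```

View pics/w1g.png

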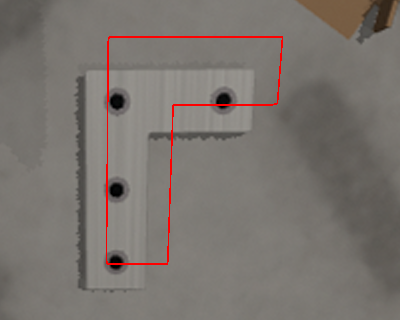

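```bash
python3 - <<'E'
from h import *
import h
c=vision.calibration("wrist"); im=cv2.imread("pics/w1.png")
V=cv2.cvtColor(im,cv2.COLOR_BGR2HSV); print(V[155,326:334].tolist(),V[155,386:394].tolist(),V[85,372:378].tolist())
a,b=np.median(V[140:150,328:332,2]),np.median(V[150:160,385:395,2])
p0=np.array([530.,-15,2.13]); bx=(310,415,60,195); hh=V[bx[2]:bx[3],bx[0]:bx[1]].astype(int)
m=((hh[...,2]>(a+b)/2)&(hh[...,1]<60)).astype(np.uint8); m=cv2.morphologyEx(m,cv2.MORPH_OPEN,np.ones((3,3)))
k,l,st,_=cv2.connectedComponentsWithStats(m); m=(l==1+st[1:,4].argmax()).astype(np.uint8); cs,_=cv2.findContours(m,0,2); cv2.drawContours(m,cs,-1,1,-1)
p,f=fit(c,PL,m,np.array([bx[0],bx[2]]),[p0,p0+[0,20,0]]); print(p,f,m.sum())
g=place(np.array([[-50,29.]]),p)[0]; jog(g,p[2],8)
E
```

```text
[[21, 13, 139], [17, 13, 137], [19, 15, 139], [21, 13, 141], [19, 15, 140], [20, 16, 141], [21, 13, 140], [19, 15, 139]] [[19, 16, 127], [23, 16, 127], [19, 16, 127], [20, 18, 127], [19, 16, 126], [23, 16, 125], [17, 14, 126], [19, 16, 124]] [[20, 16, 143], [17, 16, 146], [20, 16, 146], [17, 16, 144], [17, 16, 146], [17, 12, 145]]
[530.497327     1.17048969   2.13076913] 0.0741689825675822 4810
pos [522.5 -73.9 205.4] yaw 2.13 tilt [-0.e+00  2.e-04 -1.e+00] j [ 0.59  0.29 -0.6   1.84  0.19  1.06  0.48] F [ 0.6 -0.3 -0.3] t 3.55
shift [  9.4  17.7 197.4] turn -0.0
```

Call:
jog_arm:
  rows:
    - [6.4, 17.7, 40, 0, 0, 0, 70]
    - [0, 0, 40, 0, 0, 0, 70]
    - [0, 0, 40, 0, 0, 0, 70]
    - [0, 0, 40, 0, 0, 0, 70]
    - [0, 0, 28, 0, 0, 0, 70]
    - [0, 0, 13, 0, 0, 0, 70]
    - [0, 0, 0, 0, 0, 0, 30]
    - [0, 0, 0, 0, 0, 0, 30]
    - [0, 0, 0, 0, 0, 0, 30]
    - [0, 0, 0, 0, 0, 0, 30]

```text
clock: 4.8
tool_pos: [534.4, -59.0, 5.1]
eef_rot: [0.483, 0.876, 0.0, 0.0]
contact_force: [-1.7, -0.7, 7.3]
width: 35.5
gripper_force: 30.0
```

Call:
jog_arm:
  rows:
    - [0, 0, -8, 0, 0, 0, 30]
    - [0, 0, 0, 0, 0, 8.2, 30]
    - [0, 0, 0, 0, 0, 8.2, 30]
    - [0, 0, 0, 0, 0, 8.2, 30]
    - [0, 0, 0, 0, 0, 8.2, 30]
    - [24, -13, 0, 0, 0, 0, 30]
    - [24, -13, 0, 0, 0, 0, 30]
    - [23, -13, 0, 0, 0, 0, 30]
    - [0, 0, 0, 0, 0, 0, 30]

```text
clock: 5.92
tool_pos: [494.9, 14.1, 12.9]
eef_rot: [0.709, 0.705, 0.0, -0.0]
contact_force: [0.5, 0.0, -2.4]
width: 35.3
gripper_force: 30.0
```

```bash
python3 - <<'E'
from h import *
c,im=look(); cv2.imwrite("pics/w2.png",im); s=manip.get_state()
jog((0,0))
t=np.array([526.4,207.1,1.561])
v=draw(c,im,TR,t); cv2.imwrite("pics/w2f.png",cv2.resize(v,(640,400)))
E
```

```text
pos [495.6  12.9  12.9] yaw 1.563 tilt [ 1.e-04  0.e+00 -1.e+00] j [ 0.21  0.5  -0.36  2.06  0.29  0.63 -0.35] F [-0.3 -0.8 -2.9] t 5.97
shift [ -16.7 -495.5   -0. ] turn None
```

View pics/w2f.png

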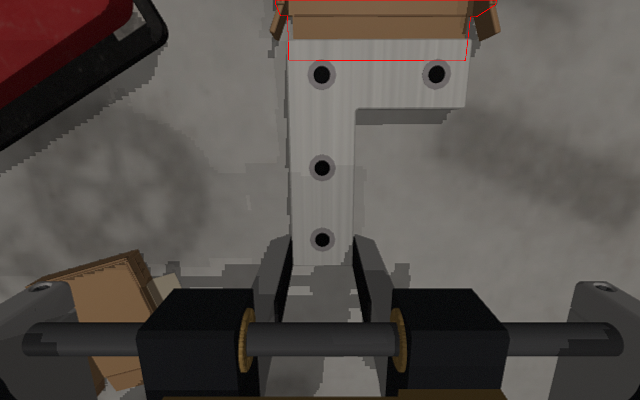

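```bash
python3 - <<'E'
from h import *
c=vision.calibration("wrist"); im=cv2.imread("pics/w2.png")
h=cv2.cvtColor(im,cv2.COLOR_BGR2HSV).astype(int)
for r in(3,8,12,18,24,30,35):
    x=np.nonzero((h[r,:,1]>80)&(h[r,:,0]<30)&(np.arange(640)>250)&(np.arange(640)<520))[0]; print(r,[ (int(a[0]),int(a[-1])) for a in np.split(x,np.nonzero(np.diff(x)>1)[0]+1)], [int(v) for v in np.nonzero(np.abs(np.diff(h[r,260:510,2]))>12)[0]+260])
t=np.array([526.4,207.1,1.561])
for P,z in [((-85,49),0),((-85,-49),0),((-63,49),2),((-63,-49),2),((-63,49),20),((-63,-49),20),((-63,53),20),((-63,-53),20),((-75,54),18),((-75,-54),18)]:
    print(P,z,proj(c,np.r_[place(np.array([P],float),t)[0],z]).round(1))
cv2.imwrite("pics/w2c.png",cv2.resize(im[0:60,260:510],(750,180),interpolation=cv2.INTER_CUBIC))
E
```

```text
3 [(277, 496)] [272, 283, 284, 287, 288, 467, 473, 488, 489]
8 [(277, 495)] [272, 276, 281, 282, 287, 288, 466, 472, 488, 489, 490]
12 [(275, 496)] [279, 280, 281, 287, 288, 466, 472, 489, 490, 491]
18 [(273, 285), (293, 467), (474, 497)] [273, 277, 278, 279, 286, 291, 292, 464, 473, 491, 492]
24 [(271, 283), (293, 466), (475, 498)] [270, 271, 275, 276, 277, 283, 284, 463, 472, 474, 492, 493, 494, 499]
30 [(270, 281), (293, 465), (477, 500)] [270, 274, 275, 281, 282, 462, 476, 493, 494, 495]
35 [(273, 279), (293, 464), (478, 492)] [271, 272, 279, 280, 281, 464, 492, 493]
(-85, 49) 0 [[287.   57.3]]
(-85, -49) 0 [[462.2  57.9]]
(-63, 49) 2 [[285.4  11.8]]
(-63, -49) 2 [[468.9  12.4]]
(-63, 49) 20 [[2.813e+02 1.000e-01]]
(-63, -49) 20 [[485.6   0.8]]
(-63, 53) 20 [[2.729e+02 1.000e-01]]
(-63, -53) 20 [[494.    0.8]]
(-75, 54) 18 [[272.4  29. ]]
(-75, -54) 18 [[490.3  29.7]]
```

View pics/w2c.png

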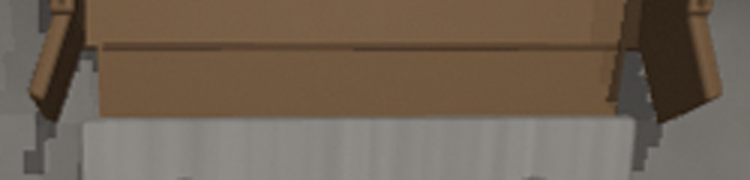

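Call:
jog_arm:
  rows:
    - [0, 2.5, 3, 0, 0, 0, 30]
    - [15, 0, 0, 0, 0, 0, 30]
    - [15, 0, 0, 0, 0, 0, 30]
    - [15, 0, 0, 0, 0, 0, 30]
    - [15, 0, 0, 0, 0, 0, 30]
    - [16, 0, 0, 0, 0, 0, 30]
    - [16, 0, 0, 0, 0, 0, 30]
    - [16, 0, 0, 0, 0, 0, 30]
    - [0, 0, 0, 0, 0, 0, 30]

```text
clock: 7.1
tool_pos: [499.0, 121.7, 9.4]
eef_rot: [0.71, 0.705, 0.0, -0.0]
contact_force: [0.2, -0.2, -2.5]
width: 35.4
gripper_force: 30.0
```

```bash
python3 - <<'E'
from h import *
c,im=look(); cv2.imwrite("pics/w3.png",im); jog((0,0))
E
```

```text
pos [499.1 120.8   9.4] yaw 1.563 tilt [-2.e-04  1.e-04 -1.e+00] j [-0.    0.53 -0.36  2.01  0.3   0.65 -0.57] F [-0.6  0.3 -2.6] t 7.15
shift [-1.249e+02 -4.980e+02  1.000e-01] turn None
```

View pics/w3.png

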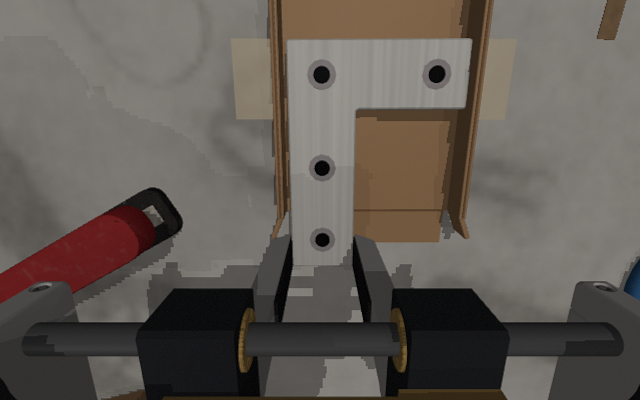

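Call:
jog_arm:
  rows:
    - [0, 0, 2.2, 0, 0, 0, 30]
    - [0, 0, 0, 0, 0, 0, 44]
    - [0, 0, 0, 0, 0, 0, 44]
    - [0, 0, -20, 0, 0, 0, 44]
    - [0, 0, -15, 0, 0, 0, 44]
    - [-20, 4, 0, 0, 0, 0, 0]
    - [-8, 0, 0, 0, 0, 0, 0]
    - [0, 0, 18, 0, 0, 0, 0]
    - [0, 0, 16, 0, 0, 0, 0]
    - [0, 0, 0, 0, 0, 0, 0]

```text
clock: 8.4
tool_pos: [501.6, 92.9, 6.5]
eef_rot: [0.71, 0.704, -0.001, -0.001]
contact_force: [0.1, -0.2, -0.4]
width: 0.6
gripper_force: 0.0
```

Call:
jog_arm:
  rows:
    - [6, 0, 0, 0, 0, 0, 0]
    - [6, 0, 0, 0, 0, 0, 0]
    - [6, 0, 0, 0, 0, 0, 0]
    - [6, 0, 0, 0, 0, 0, 0]
    - [6, 0, 0, 0, 0, 0, 0]
    - [0, 0, 0, 0, 0, 0, 0]

```text
clock: 9.15
tool_pos: [503.2, 123.2, 8.3]
eef_rot: [0.71, 0.704, 0.0, -0.0]
contact_force: [-0.6, 0.1, 0.3]
width: 0.5
gripper_force: 0.0
```

```bash
python3 - <<'E'
from h import *
c,im=look(); cv2.imwrite("pics/w4.png",im); jog((0,0))
E
```

```text
pos [503.2 122.9   8.2] yaw 1.562 tilt [ 1.e-04  6.e-04 -1.e+00] j [-0.    0.54 -0.36  2.    0.3   0.65 -0.57] F [ 0.4 -0.6 -0. ] t 9.2
shift [-1.272e+02 -5.021e+02 -1.000e-01] turn None
```

View pics/w4.png

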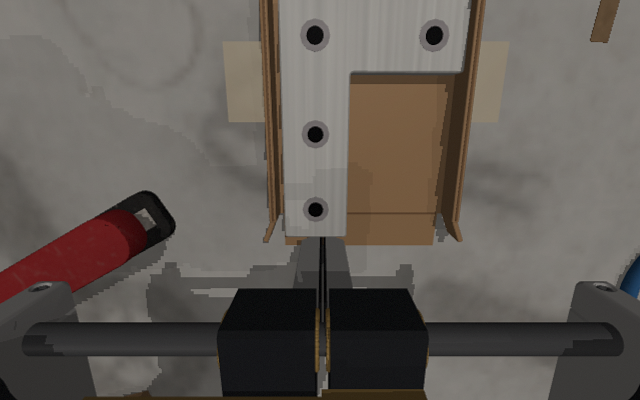

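Call:
jog_arm:
  rows:
    - [4, 0, 0, 0, 0, 0, 0]
    - [4, 0, 0, 0, 0, 0, 0]
    - [3, 0, 0, 0, 0, 0, 0]
    - [1, 0, 0, 0, 0, 0, 0]
    - [0, 0, 0, 0, 0, 0, 0]

```text
clock: 9.82
tool_pos: [503.3, 134.6, 8.2]
eef_rot: [0.71, 0.704, 0.0, -0.0]
contact_force: [0.9, -0.8, 1.1]
width: 0.7
gripper_force: 0.0
```

Call:
jog_arm:
  rows:
    - [1, 0, 0, 0, 0, 0, 0]
    - [0, 0, 0, 0, 0, 0, 0]

```text
clock: 10.07
tool_pos: [503.3, 135.3, 8.3]
eef_rot: [0.71, 0.704, -0.0, -0.0]
contact_force: [-0.6, -1.7, 1.0]
width: 0.4
gripper_force: 0.8
```

Call:
jog_arm:
  rows:
    - [1, 0, 0, 0, 0, 0, 0]
    - [0, 0, 0, 0, 0, 0, 0]

```text
clock: 10.32
tool_pos: [503.3, 136.4, 8.3]
eef_rot: [0.71, 0.704, 0.0, 0.0]
contact_force: [-0.4, -1.2, 0.9]
width: 0.4
gripper_force: 0.9
```

Call:
jog_arm:
  rows:
    - [1, 0, 0, 0, 0, 0, 0]
    - [0, 0, 0, 0, 0, 0, 0]

```text
clock: 10.58
tool_pos: [503.3, 136.7, 8.2]
eef_rot: [0.71, 0.704, -0.0, 0.0]
contact_force: [-0.9, -5.5, 2.9]
width: 0.1
gripper_force: 3.1
```

```bash
python3 - <<'E'
from h import *
c,im=look(); cv2.imwrite("pics/w5.png",im); jog((0,0))
cv2.imwrite("pics/w5c.png",cv2.resize(im[0:260,240:500],(780,780*260//260))[:600] if 0 else cv2.resize(im[0:260,240:500],(600,600),interpolation=cv2.INTER_CUBIC))
E
```

```text
pos [503.3 136.7   8.2] yaw 1.561 tilt [-3.e-04 -8.e-04 -1.e+00] j [-0.03  0.55 -0.36  2.    0.31  0.65 -0.6 ] F [-0.1 -6.1  2.5] t 10.62
shift [-1.415e+02 -5.020e+02  2.000e-01] turn None
```

View pics/w5c.png

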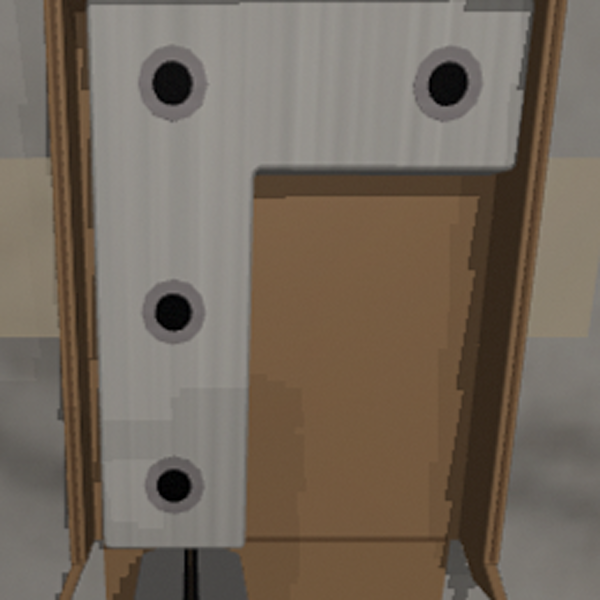

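Call:
jog_arm:
  rows:
    - [-10, 0, 0, 0, 0, 0, 0]
    - [-5, 0, -50, 0, 0, 0, 0]
    - [-38, 0, -50, 0, 0, 0, 40]
    - [-48, 0, -40, 0, 0, 0, 40]
    - [-48, 0, 0, 0, 0, 0, 40]
    - [-48, 0, 0, 0, 0, 0, 40]
    - [-48, 0, 0, 0, 0, 0, 40]
    - [-48, 0, 0, 0, 0, 0, 40]
    - [-48, 0, 0, 0, 0, 0, 40]
    - [-48, 0, 0, 0, 0, 0, 40]

```text
clock: 11.88
tool_pos: [499.4, -253.2, 148.0]
eef_rot: [0.71, 0.704, 0.0, 0.0]
contact_force: [1.1, 0.1, -0.0]
width: 39.6
gripper_force: 0.0
```

Call:
jog_arm:
  rows:
    - [-10, 0, 0, 0, 0, 9, 40]
    - [0, 0, 0, 0, 0, 0, 40]

```text
clock: 12.12
tool_pos: [499.3, -262.1, 147.8]
eef_rot: [0.764, 0.646, -0.0, -0.0]
contact_force: [-0.1, -0.0, -0.3]
width: 40.0
gripper_force: 0.0
```

```bash
python3 - <<'E'
from h import *
c,im=look(); cv2.imwrite("pics/w6.png",im)
p,f,b=find(c,im,"wood",WE,np.array([498,-225.5,1.403])); print(p,f,b)
v=draw(c,im,WE,p); cv2.imwrite("pics/w6f.png",cv2.resize(v,(640,400)))
jog(place(np.array([[-36,-9.5]]),p)[0],p[2],6)
E
```

```text
[ 497.8430899  -225.94712943    1.40349079] 0.020715549609425565 (np.int64(279), np.int64(350), np.int64(97), np.int64(215))
pos [ 499.6 -261.1  147.9] yaw 1.408 tilt [-0.e+00  3.e-04 -1.e+00] j [ 0.63  0.38 -0.25  1.82  0.11  0.95  0.17] F [-0.9  0.9  0.3] t 12.18
shift [ -1.7   1.9 141.9] turn 0.3
```

View pics/w6f.png

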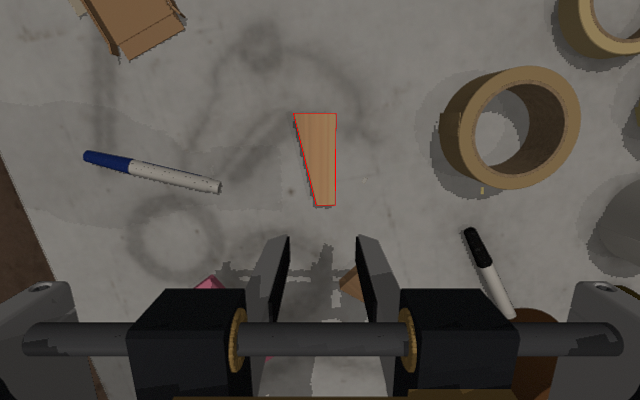

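Call:
jog_arm:
  rows:
    - [-1.7, 1.9, 40, 0, 0, 0, 40]
    - [0, 0, 45, 0, 0, 0, 40]
    - [0, 0, 40, 0, 0, 0, 40]
    - [0, 0, 17, 0, 0, 0, 40]
    - [0, 0, 0, 0, 0, 0, 10]
    - [0, 0, 0, 0, 0, 0, 10]
    - [0, 0, 0, 0, 0, 0, 10]
    - [0, 0, -8, 0, 0, 0, 10]
    - [0, 0, 0, 0, 0, 0, 10]

```text
clock: 13.3
tool_pos: [501.7, -263.7, 15.1]
eef_rot: [0.763, 0.646, 0.0, 0.001]
contact_force: [-0.6, -0.0, 0.3]
width: 21.6
gripper_force: 28.4
```

```bash
python3 - <<'E'
from h import *
c,im=look(); cv2.imwrite("pics/w7.png",im)
WE8=[(W,8,28)]
p,f,b=find(c,im,"wood",WE8,np.array([497.8,-225.9,1.403])); print(p,f,b)
jog((0,0),1.561)
s=manip.get_state(); print(s["width"],s["gripper_force"])
E
```

```text
[ 498.5997096  -226.11413238    1.41143781] 0.020140881451539694 (np.int64(256), np.int64(355), np.int64(94), np.int64(266))
pos [ 501.5 -263.6   14.6] yaw 1.405 tilt [ 8.e-04 -5.e-04 -1.e+00] j [ 0.6   0.58 -0.21  1.89  0.18  0.7   0.11] F [-0.7  0.2 -1.3] t 13.35
shift [ 1.770e+02 -5.382e+02 -5.000e-01] turn -9.0
22.04724173347244 28.359338268492138
```

Call:
jog_arm:
  rows:
    - [0, 0, 0, 0, 0, -9, 10]
    - [45, 10, 0, 0, 0, 0, 10]
    - [45, 10, 0, 0, 0, 0, 10]
    - [45, 10, 0, 0, 0, 0, 10]
    - [45, 10, 0, 0, 0, 0, 10]
    - [45, 10, 0, 0, 0, 0, 10]
    - [45, 10, 0, 0, 0, 0, 10]
    - [0, 0, 0, 0, 0, 0, 10]

```text
clock: 14.35
tool_pos: [564.1, 10.1, 14.1]
eef_rot: [0.708, 0.706, 0.001, -0.0]
contact_force: [-0.5, -0.5, -1.1]
width: 21.8
gripper_force: 28.4
```

```bash
python3 - <<'E'
from h import *
jog((561.9,118.7),1.561,11.6)
E
```

```text
pos [564.1  10.1  14.1] yaw 1.567 tilt [ 3.0e-04  1.6e-03 -1.0e+00] j [ 0.14  0.58 -0.27  1.89  0.22  0.7  -0.26] F [-0.5 -0.5 -1.1] t 14.35
shift [108.6  -2.6   2.6] turn 0.3
```

Call:
jog_arm:
  rows:
    - [0, -2.6, 2.5, 0, 0, 0.3, 10]
    - [22, 0, 0, 0, 0, 0, 10]
    - [22, 0, 0, 0, 0, 0, 10]
    - [22, 0, 0, 0, 0, 0, 10]
    - [22, 0, 0, 0, 0, 0, 10]
    - [20, 0, 0, 0, 0, 0, 10]
    - [0, 0, 0, 0, 0, 0, 10]
    - [0, 0, 3.2, 0, 0, 0, 10]

```text
clock: 15.35
tool_pos: [562.8, 112.9, 8.3]
eef_rot: [0.713, 0.702, -0.0, 0.0]
contact_force: [-3.5, -0.4, 6.4]
width: 22.0
gripper_force: 29.3
```

Call:
jog_arm:
  rows:
    - [0, 0, 0, 0, 0, 0, 32]
    - [0, 0, 0, 0, 0, 0, 32]
    - [0, 0, -20, 0, 0, 0, 32]
    - [0, 0, -18, 0, 0, 0, 32]
    - [-15, -2, 0, 0, 0, 0, 0]
    - [-10, 0, 0, 0, 0, 0, 0]
    - [0, 0, 18, 0, 0, 0, 0]
    - [0, 0, 18, 0, 0, 0, 0]
    - [0, 0, 0, 0, 0, 0, 0]

```text
clock: 16.48
tool_pos: [558.8, 89.3, 8.0]
eef_rot: [0.712, 0.702, -0.001, -0.001]
contact_force: [0.1, -0.9, 0.2]
width: 0.4
gripper_force: 0.0
```

```bash
python3 - <<'E'
from h import *
jog((0,0),1.561)
c,im=look(); cv2.imwrite("pics/w8.png",im)
h=cv2.cvtColor(im,cv2.COLOR_BGR2HSV).astype(int)
t=np.array([527.9,205.6,1.561]); 
p0=np.r_[place(np.array([[-50,-26.]]),t)[0],1.561]; q=place(W,p0); uv=proj(c,np.c_[q,np.full(4,22)]); print(uv.round())
cu=uv.mean(0).astype(int); print(cu,h[cu[1],max(cu[0]-45,0):cu[0]+50:4].tolist())
E
```

```text
pos [558.8  89.3   8. ] yaw 1.557 tilt [-3.8e-03 -2.0e-04 -1.0e+00] j [-0.    0.59 -0.26  1.89  0.23  0.7  -0.42] F [ 0.1 -0.9  0.2] t 16.48
shift [ -96.9 -557.5    2.1] turn -0.2
[[267.  44.]
 [351.  44.]
 [347. 223.]
 [313. 223.]]
[319 133] [[15, 114, 110], [15, 113, 104], [14, 113, 106], [14, 117, 70], [15, 121, 74], [15, 118, 136], [14, 117, 139], [15, 118, 132], [15, 118, 136], [15, 118, 141], [15, 118, 141], [15, 116, 141], [15, 117, 139], [15, 117, 139], [15, 115, 142], [16, 115, 140], [15, 116, 141], [17, 108, 142], [17, 110, 141], [17, 107, 136], [15, 118, 102], [15, 114, 96], [13, 18, 98], [15, 21, 95]]
```

Call:
jog_arm:
  rows:
    - [6, 1, 0, 0, 0, 0, 0]
    - [6, 0, 0, 0, 0, 0, 0]
    - [6, 0, 0, 0, 0, 0, 0]
    - [6, 0, 0, 0, 0, 0, 0]
    - [6, 0, 0, 0, 0, 0, 0]
    - [6, 0, 0, 0, 0, 0, 0]
    - [4, 0, 0, 0, 0, 0, 0]
    - [0, 0, 0, 0, 0, 0, 0]

```text
clock: 17.52
tool_pos: [561.8, 129.5, 10.3]
eef_rot: [0.712, 0.702, 0.0, -0.0]
contact_force: [-0.6, -0.7, -0.2]
width: 0.3
gripper_force: 0.0
```

Call:
jog_arm:
  rows:
    - [3, 0, 0, 0, 0, 0, 0]
    - [1, 0, 0, 0, 0, 0, 0]
    - [0, 0, 0, 0, 0, 0, 0]

```text
clock: 17.9
tool_pos: [562.0, 133.1, 10.3]
eef_rot: [0.712, 0.702, 0.0, -0.0]
contact_force: [-0.0, 0.1, 0.3]
width: 0.3
gripper_force: 0.0
```

Call:
jog_arm:
  rows:
    - [2, 0, 0, 0, 0, 0, 0]
    - [0, 0, 0, 0, 0, 0, 0]

```text
clock: 18.15
tool_pos: [562.0, 135.2, 10.3]
eef_rot: [0.712, 0.702, 0.0, -0.0]
contact_force: [-0.0, -0.4, 0.1]
width: 0.3
gripper_force: 0.0
```

Call:
jog_arm:
  rows:
    - [1, 0, 0, 0, 0, 0, 0]
    - [0, 0, 0, 0, 0, 0, 0]

```text
clock: 18.4
tool_pos: [562.0, 136.0, 10.3]
eef_rot: [0.712, 0.702, -0.0, 0.0]
contact_force: [0.1, -0.8, 0.0]
width: 0.2
gripper_force: 0.5
```

```bash
python3 - <<'E'
from h import *
jog((0,0),1.561)
c,im=look(); cv2.imwrite("pics/w9.png",im)
V=cv2.cvtColor(im,cv2.COLOR_BGR2HSV).astype(int)[...,2]
t=np.array([527.9,205.6,1.561]); p0=np.r_[place(np.array([[-16,-29.]]),t)[0],1.561]
print(proj(c,np.c_[place(W,p0),np.full(4,22)]).round(1).tolist())
for r in(20,60,100,140,180,205): print(r,V[r,240:400:3].tolist())
E
```

```text
pos [562.  136.   10.3] yaw 1.556 tilt [-0.e+00 -1.e-04 -1.e+00] j [-0.08  0.6  -0.27  1.86  0.23  0.71 -0.49] F [ 0.1 -0.8  0. ] t 18.4
shift [-144. -560.    0.] turn -0.3
[[269.4, 73.6], [350.4, 73.3], [347.2, 242.7], [313.9, 242.8]]
20 [132, 128, 130, 137, 137, 137, 132, 136, 136, 131, 132, 136, 133, 137, 136, 133, 134, 133, 135, 139, 134, 135, 141, 142, 126, 122, 140, 140, 140, 138, 142, 138, 139, 142, 141, 124, 51, 117, 94, 99, 119, 118, 119, 119, 119, 119, 118, 117, 115, 115, 117, 116, 116, 115]
60 [130, 131, 126, 128, 138, 134, 136, 131, 135, 133, 128, 133, 135, 132, 135, 133, 133, 133, 133, 140, 133, 132, 139, 138, 142, 134, 136, 136, 138, 137, 140, 137, 137, 141, 130, 129, 57, 109, 105, 119, 116, 116, 114, 116, 115, 117, 117, 116, 117, 117, 116, 116, 116, 115]
100 [59, 111, 110, 109, 110, 109, 110, 110, 103, 96, 70, 85, 128, 130, 132, 131, 137, 137, 131, 131, 137, 139, 140, 139, 140, 139, 138, 140, 141, 141, 137, 140, 140, 141, 141, 74, 74, 88, 112, 134, 132, 132, 132, 130, 131, 132, 131, 131, 131, 130, 132, 132, 116, 116]
140 [87, 59, 111, 108, 108, 109, 109, 109, 110, 109, 109, 102, 103, 68, 65, 122, 133, 138, 133, 131, 135, 139, 139, 139, 141, 138, 136, 139, 140, 139, 136, 140, 140, 141, 142, 51, 103, 79, 98, 129, 129, 128, 129, 130, 130, 130, 131, 129, 130, 130, 129, 115, 115, 114]
180 [124, 81, 56, 101, 101, 102, 101, 100, 102, 101, 100, 101, 101, 101, 100, 102, 98, 66, 90, 131, 136, 139, 140, 140, 140, 138, 136, 130, 135, 135, 126, 139, 141, 140, 136, 47, 98, 81, 78, 93, 95, 95, 98, 105, 99, 101, 101, 104, 105, 105, 106, 107, 107, 108]
205 [118, 113, 48, 72, 101, 101, 101, 101, 100, 100, 100, 109, 108, 108, 107, 107, 108, 100, 102, 67, 73, 128, 130, 132, 132, 129, 128, 131, 134, 133, 127, 141, 139, 140, 132, 44, 100, 91, 89, 90, 89, 90, 95, 94, 95, 95, 99, 102, 103, 105, 106, 104, 104, 106]
```

Call:
jog_arm:
  rows:
    - [1, 0, 0, 0, 0, 0, 0]
    - [0, 0, 0, 0, 0, 0, 0]

```text
clock: 18.7
tool_pos: [562.1, 136.1, 10.3]
eef_rot: [0.712, 0.702, -0.0, 0.0]
contact_force: [0.6, -6.5, 0.9]
width: 0.4
gripper_force: 2.8
```

Call:
jog_arm:
  rows:
    - [-10, 0, 0, 0, 0, 0, 0]
    - [-5, 0, -50, 0, 0, 0, 0]
    - [-25, -4, -50, 0, 0, 0, 0]
    - [-45, -4, -40, 0, 0, 0, 0]
    - [-48, -4, 0, 0, 0, 0, 60]
    - [-48, -4, 0, 0, 0, 0, 60]
    - [-48, -4, 0, 0, 0, 0, 60]
    - [-48, -4, 0, 0, 0, 0, 60]
    - [-48, -4, 0, 0, 0, 0, 60]
    - [-48, -4, 0, 0, 0, 0, 60]

```text
clock: 19.95
tool_pos: [524.1, -237.2, 150.3]
eef_rot: [0.712, 0.702, 0.0, 0.0]
contact_force: [0.3, 0.3, -0.3]
width: 56.9
gripper_force: 0.0
```

Call:
jog_arm:
  rows:
    - [-48, -4, 0, 0, 0, 0, 60]
    - [-48, -4, 0, 0, 0, 0, 60]
    - [-21, 0, 0, 0, 0, 0, 60]
    - [0, 0, 0, 0, 0, 10.2, 60]
    - [0, 0, 0, 0, 0, 10.2, 60]
    - [0, 0, 0, 0, 0, 10.2, 60]
    - [0, 0, 0, 0, 0, 10.2, 60]
    - [0, 0, 0, 0, 0, 10.2, 60]
    - [0, 0, 0, 0, 0, 10.2, 60]
    - [0, 0, 0, 0, 0, 10.2, 60]

```text
clock: 21.2
tool_pos: [515.2, -351.7, 150.2]
eef_rot: [0.988, 0.152, 0.0, -0.0]
contact_force: [-0.0, 0.2, 0.0]
width: 60.2
gripper_force: 0.0
```

Call:
jog_arm:
  rows:
    - [0, 0, 0, 0, 0, 10.2, 60]
    - [0, 0, 0, 0, 0, 10.2, 60]
    - [0, 0, 0, 0, 0, 10.2, 60]
    - [0, 0, 0, 0, 0, 10.2, 60]
    - [0, 0, 0, 0, 0, 10.2, 60]
    - [0, 0, 0, 0, 0, 10.2, 60]
    - [0, 0, 0, 0, 0, 10.2, 60]
    - [0, 0, 0, 0, 0, 0, 60]

```text
clock: 22.2
tool_pos: [515.2, -351.6, 150.1]
eef_rot: [0.893, -0.45, -0.0, -0.0]
contact_force: [-0.2, 0.4, 0.4]
width: 59.8
gripper_force: 0.0
```

```bash
python3 - <<'E'
from h import *
c,im=look(); cv2.imwrite("pics/w10.png",im)
p,f,b=find(c,im,"wood",WE,np.array([542.7,-394.1,2.201])); print(p,f,b)
jog(place(np.array([[36,-1.]]),p)[0],p[2]-np.pi,6)
E
```

```text
[ 541.91723021 -392.83381648    2.19354376] 0.01994407794136921 (np.int64(290), np.int64(359), np.int64(82), np.int64(202))
pos [ 515.2 -351.8  150.1] yaw -0.931 tilt [-2.e-04  3.e-04 -1.e+00] j [ 0.27  0.49  0.38  1.68 -0.21  1.01 -1.78] F [ 0.1  0.4 -0.1] t 22.25
shift [ 13.    1.5 144.1] turn 1.0
```

Call:
jog_arm:
  rows:
    - [13, 1.5, 40, 0, 0, 1, 60]
    - [0, 0, 45, 0, 0, 0, 60]
    - [0, 0, 40, 0, 0, 0, 60]
    - [0, 0, 19, 0, 0, 0, 60]
    - [0, 0, 0, 0, 0, 0, 25]
    - [0, 0, 0, 0, 0, 0, 25]
    - [0, 0, 0, 0, 0, 0, 25]
    - [0, 0, -30, 0, 0, 0, 25]
    - [0, 0, 0, 0, 0, 0, 25]

```text
clock: 23.38
tool_pos: [522.9, -364.6, 39.1]
eef_rot: [0.889, -0.459, 0.002, 0.0]
contact_force: [-0.4, 0.4, -0.3]
width: 38.2
gripper_force: 29.1
```

```bash
python3 - <<'E'
from h import *
c,im=look(); cv2.imwrite("pics/w11.png",im)
s=manip.get_state(); z=s["tool_pos"][2]-6
p,f,b=find(c,im,"wood",[(W,z,z+20)],np.array([541.9,-392.8,2.194])); print(p,f,b,s["width"],s["gripper_force"])
jog((0,0),1.561)
d=s["tool_pos"][:2]-p[:2]; print("grip local",np.array([[np.cos(p[2]),np.sin(p[2])],[-np.sin(p[2]),np.cos(p[2])]])@d)
E
```

```text
[ 541.72298593 -393.02126732    2.18392083] 0.017673844254071147 (np.int64(277), np.int64(366), np.int64(99), np.int64(256)) 38.31878898654215 29.08174238051288
pos [ 522.3 -364.    37.7] yaw -0.953 tilt [ 0.0022 -0.0011 -1.    ] j [ 0.32  0.65  0.34  1.71 -0.28  0.82 -1.74] F [ 0.4  0.4 -0.5] t 23.43
shift [-599.3  214.8   -1.5] turn -144.0
grip local [34.90039412 -0.76011426]
```

Call:
jog_arm:
  rows:
    - [0, 0, 0, 0, 0, -10.3, 25]
    - [0, 0, 0, 0, 0, -10.3, 25]
    - [0, 0, 0, 0, 0, -10.3, 25]
    - [0, 0, 0, 0, 0, -10.3, 25]
    - [0, 0, 0, 0, 0, -10.3, 25]
    - [0, 0, 0, 0, 0, -10.3, 25]
    - [0, 0, 0, 0, 0, -10.3, 25]
    - [0, 0, 0, 0, 0, -10.3, 25]
    - [0, 0, 0, 0, 0, -10.3, 25]
    - [0, 0, 0, 0, 0, -10.3, 25]

```text
clock: 24.68
tool_pos: [521.3, -363.5, 35.9]
eef_rot: [0.911, 0.413, -0.0, -0.0]
contact_force: [0.2, -0.4, -1.0]
width: 38.4
gripper_force: 29.1
```

Call:
jog_arm:
  rows:
    - [0, 0, 0, 0, 0, -10.3, 25]
    - [0, 0, 0, 0, 0, -10.3, 25]
    - [0, 0, 0, 0, 0, -10.3, 25]
    - [0, 0, 0, 0, 0, -10.1, 25]
    - [45, 2, 0, 0, 0, 0, 25]
    - [45, 2, 0, 0, 0, 0, 25]
    - [45, 2, 0, 0, 0, 0, 25]
    - [45, 2, 0, 0, 0, 0, 25]
    - [45, 2, 0, 0, 0, 0, 25]
    - [45, 2, 0, 0, 0, 0, 25]

```text
clock: 25.92
tool_pos: [536.2, -92.3, 36.1]
eef_rot: [0.711, 0.703, 0.0, -0.0]
contact_force: [0.9, 0.1, -1.2]
width: 38.8
gripper_force: 29.1
```

Call:
jog_arm:
  rows:
    - [45, 2, 5, 0, 0, 0, 25]
    - [35, 2, 10, 0, 0, 0, 25]
    - [0, 0, 8, 0, 0, 0, 25]
    - [0, 0, 0, 0, 0, 0, 25]

```text
clock: 26.42
tool_pos: [540.7, -14.5, 12.6]
eef_rot: [0.711, 0.703, -0.001, -0.0]
contact_force: [-0.1, -0.5, -0.7]
width: 38.3
gripper_force: 29.1
```

```bash
python3 - <<'E'
from h import *
jog((538.2,119.5),1.561,11)
c,im=look(); cv2.imwrite("pics/w12.png",im)
s=manip.get_state(); z=s["tool_pos"][2]-6; y=np.arctan2(*R.from_quat(s["eef_rot"]).as_matrix()[[1,0],0])+np.pi
p0=np.r_[s["tool_pos"][:2]-place(np.array([[34.9,-.8]]),[0,0,y])[0],y]; print(p0)
p,f,b=find(c,im,"wood",[(W,z,z+20)],p0); print(p,f,b)
E
```

```text
pos [540.7 -14.5  12.6] yaw 1.56 tilt [-1.3e-03 -2.0e-04 -1.0e+00] j [ 0.22  0.56 -0.31  1.95  0.26  0.68 -0.26] F [-0.1 -0.5 -0.7] t 26.43
shift [134.   -4.    1.6] turn -0.1
[542.21434116  20.00152046   4.70059691]
[541.86855215  19.66027645   4.69665514] 0.02131059800839763 (np.int64(275), np.int64(370), np.int64(98), np.int64(270))
```

Call:
jog_arm:
  rows:
    - [20, -4, 1, 0, 0, 0, 25]
    - [23, 0, 0, 0, 0, 0, 25]
    - [23, 0, 0, 0, 0, 0, 25]
    - [23, 0, 0, 0, 0, 0, 25]
    - [23, 0, 0, 0, 0, 0, 25]
    - [22, 0, 0, 0, 0, 0, 25]
    - [0, 0, 0, 0, 0, 0, 25]

```text
clock: 27.35
tool_pos: [539.0, 120.7, 12.7]
eef_rot: [0.711, 0.704, 0.0, -0.0]
contact_force: [0.1, -0.2, -0.8]
width: 37.9
gripper_force: 29.1
```

Call:
jog_arm:
  rows:
    - [0, 0, 4.3, 0, 0, 0, 25]
    - [0, 0, 0, 0, 0, 0, 48]
    - [0, 0, 0, 0, 0, 0, 48]
    - [0, 0, -20, 0, 0, 0, 48]
    - [0, 0, -18, 0, 0, 0, 48]
    - [-15, -3, 0, 0, 0, 0, 0]
    - [-11, 0, 0, 0, 0, 0, 0]
    - [0, 0, 18, 0, 0, 0, 0]
    - [0, 0, 17, 0, 0, 0, 0]
    - [0, 0, 0, 0, 0, 0, 0]

```text
clock: 28.6
tool_pos: [534.1, 94.4, 8.9]
eef_rot: [0.711, 0.704, -0.001, -0.001]
contact_force: [-0.7, 0.4, 0.3]
width: 2.2
gripper_force: 0.0
```

Call:
jog_arm:
  rows:
    - [6, 0, 0, 0, 0, 0, 0]
    - [6, 0, 0, 0, 0, 0, 0]
    - [6, 0, 0, 0, 0, 0, 0]
    - [6, 0, 0, 0, 0, 0, 0]
    - [4, 0, 0, 0, 0, 0, 0]
    - [0, 0, 0, 0, 0, 0, 0]

```text
clock: 29.35
tool_pos: [535.7, 122.6, 11.0]
eef_rot: [0.711, 0.703, 0.0, -0.0]
contact_force: [-0.0, -0.6, 0.0]
width: 0.3
gripper_force: 0.0
```

Call:
jog_arm:
  rows:
    - [3, 0, 0, 0, 0, 0, 0]
    - [2, 0, 0, 0, 0, 0, 0]
    - [1, 0, 0, 0, 0, 0, 0]
    - [0, 0, 0, 0, 0, 0, 0]

```text
clock: 29.85
tool_pos: [535.2, 127.1, 10.8]
eef_rot: [0.711, 0.703, -0.001, -0.0]
contact_force: [-2.9, -6.5, 2.5]
width: 0.3
gripper_force: 3.2
```

Call:
jog_arm:
  rows:
    - [1, 0, 0, 0, 0, 0, 0]
    - [1, 0, 0, 0, 0, 0, 0]
    - [0, 0, 0, 0, 0, 0, 0]

```text
clock: 30.22
tool_pos: [534.9, 128.7, 10.7]
eef_rot: [0.711, 0.703, -0.001, -0.0]
contact_force: [-5.5, -9.2, 5.6]
width: 0.4
gripper_force: 4.5
```

```bash
python3 - <<'E'
from h import *
jog((0,0),1.561)
c,im=look(); cv2.imwrite("pics/w13.png",im)
V=cv2.cvtColor(im,cv2.COLOR_BGR2HSV).astype(int)
# edges along rows: plate/wood boundary by saturation; wood/wood gaps by dark V
for r in(90,120,150,180,200,215):
    s=V[r,:,1]; v=V[r,:,2]
    print(r,"sat",[int(i) for i in np.nonzero((s[1:]>70)!=(s[:-1]>70))[0] if 180<i<480],"dark",[(int(i),int(v[i])) for i in range(250,430) if v[i]<100 and v[i]==v[i-2:i+3].min()])
x,y=proj(c,np.r_[place(np.array([[-61,-8.]]),[527.9,205.6,1.561])[0],22])[0]; print(x,y)
E
```

```text
pos [534.9 128.7  10.7] yaw 1.559 tilt [-0.0022 -0.002  -1.    ] j [-0.04  0.57 -0.31  1.92  0.27  0.69 -0.53] F [-5.5 -9.2  5.6] t 30.23
shift [-135.  -533.4    1.4] turn -0.1
90 sat [200, 219, 286, 409] dark [(287, 76), (329, 67), (401, 67), (405, 77)]
120 sat [203, 222, 249, 250, 252, 253, 255, 256, 260, 262, 288, 407] dark [(252, 4), (262, 2), (268, 99), (288, 67), (336, 70), (400, 64), (403, 78)]
150 sat [206, 224, 289, 404] dark [(287, 91), (343, 79), (398, 67), (402, 80)]
180 sat [209, 227, 290, 403] dark [(290, 61), (349, 79), (400, 78), (406, 96), (407, 96), (412, 94), (413, 94), (414, 94), (416, 94), (417, 94), (418, 94), (419, 94), (420, 94), (425, 92), (428, 91)]
200 sat [211, 229, 255, 259, 262, 265, 291, 401] dark [(255, 0), (259, 1), (265, 1), (269, 91), (270, 91), (271, 91), (291, 68), (354, 71), (395, 98), (398, 79), (402, 91), (406, 90), (408, 90), (413, 90), (414, 90), (415, 90), (422, 94), (427, 94), (429, 94)]
215 sat [213, 230, 291, 400] dark [(292, 73), (357, 77), (397, 71)]
322.61859405088666 230.19874360912812
```

Call:
jog_arm:
  rows:
    - [0, -2, 0, 0, 0, 0, 0]
    - [1, -1, 0, 0, 0, 0, 0]
    - [1, -0.5, 0, 0, 0, 0, 0]
    - [1, -0.5, 0, 0, 0, 0, 0]
    - [0, 0, 0, 0, 0, 0, 0]

```text
clock: 30.9
tool_pos: [532.0, 133.3, 11.0]
eef_rot: [0.711, 0.703, 0.0, 0.0]
contact_force: [1.9, -2.3, 0.5]
width: 0.7
gripper_force: 1.2
```

Works. Finish the last 3 mm.

Call:
jog_arm:
  rows:
    - [1, -0.4, 0, 0, 0, 0, 0]
    - [1, -0.3, 0, 0, 0, 0, 0]
    - [0, 0, 0, 0, 0, 0, 0]

```text
clock: 31.28
tool_pos: [531.8, 133.7, 11.1]
eef_rot: [0.711, 0.703, -0.0, 0.001]
contact_force: [4.7, -9.7, 1.3]
width: 0.3
gripper_force: 5.0
```

Call:
jog_arm:
  rows:
    - [1, -0.3, 0, 0, 0, 0, 0]
    - [0, 0, 0, 0, 0, 0, 0]

```text
clock: 31.52
tool_pos: [531.7, 133.9, 11.1]
eef_rot: [0.712, 0.703, -0.001, 0.001]
contact_force: [5.3, -14.5, 1.6]
width: 0.4
gripper_force: 7.0
```

Call:
jog_arm:
  rows:
    - [-12, 0, 0, 0, 0, 0, 0]
    - [-20, 0, -20, 0, 0, 0, 0]
    - [-20, 0, -40, 0, 0, 0, 0]
    - [-20, 0, 0, 0, 0, 0, 0]
    - [0, 0, 0, 0, 0, 0, 0]

```text
clock: 32.15
tool_pos: [530.0, 63.0, 71.2]
eef_rot: [0.712, 0.703, -0.0, 0.0]
contact_force: [-0.7, 0.3, -0.0]
width: 0.4
gripper_force: 0.0
```

```bash
cat > prof.py <<'E'
from h import *
c,im=look(); jog((0,0),1.561); t=np.array([527.9,205.6,1.561])
V=cv2.cvtColor(im,cv2.COLOR_BGR2HSV)
def prof(pts,z,ch=2):
    uv=proj(c,np.c_[place(np.array(pts,float),t),np.full(len(pts),z)]).astype(np.float32)
    return cv2.remap(V,uv[:,0].reshape(1,-1),uv[:,1].reshape(1,-1),cv2.INTER_LINEAR)[0][:,ch].astype(int)
xs=np.arange(-75,-50,1.)
for n,y,z in [("leg",29,14),("w2",-8,22),("w2b",-20,22),("w1",-42,22)]:
    print(n,"x-75..-51 V",prof(np.c_[xs,np.full(len(xs),y)],z).tolist())
ys=np.arange(58,-60,-1.)
for x in(-50,-30,-5,15): print("x",x,"y58..-59 V@z22",prof(np.c_[np.full(len(ys),x),ys],22).tolist()); 
ys=np.arange(56,40,-.5); print("leftwall z14 S",prof(np.c_[np.full(len(ys),-30),ys],14,1).tolist())
E
python3 prof.py
```

```text
pos [529.8  64.1  70.9] yaw 1.559 tilt [-5.e-04  3.e-04 -1.e+00] j [ 0.1   0.45 -0.35  1.94  0.21  0.78 -0.37] F [0.5 0.8 0.2] t 32.2
shift [-7.03e+01 -5.29e+02  2.00e-01] turn -0.1
leg x-75..-51 V [108, 108, 109, 109, 108, 108, 108, 109, 108, 108, 106, 75, 71, 57, 73, 84, 119, 133, 132, 132, 132, 132, 132, 132, 128]
w2 x-75..-51 V [109, 109, 109, 109, 106, 75, 76, 75, 75, 76, 76, 75, 78, 119, 145, 143, 143, 143, 143, 143, 144, 143, 144, 143, 143]
w2b x-75..-51 V [109, 108, 109, 108, 109, 92, 75, 76, 77, 76, 76, 75, 74, 114, 134, 133, 133, 134, 134, 134, 133, 133, 134, 134, 132]
w1 x-75..-51 V [110, 110, 110, 106, 103, 81, 66, 68, 68, 69, 68, 69, 69, 62, 69, 91, 141, 145, 144, 144, 144, 144, 144, 144, 144]
x -50 y58..-59 V@z22 [98, 94, 93, 92, 90, 98, 93, 88, 97, 51, 53, 51, 58, 99, 129, 135, 136, 136, 134, 132, 135, 137, 136, 136, 135, 135, 131, 116, 112, 103, 102, 102, 109, 114, 127, 135, 139, 140, 136, 132, 133, 140, 140, 138, 134, 127, 126, 92, 140, 145, 143, 143, 144, 143, 144, 142, 143, 144, 144, 144, 143, 141, 143, 144, 143, 143, 143, 143, 141, 141, 139, 136, 135, 137, 141, 14
[... 1227 characters left out ...]
43, 143, 143, 143, 144, 143, 144, 143, 141, 143, 143, 143, 144, 144, 141, 143, 144, 144, 144, 144, 144, 137, 98, 101, 94, 109, 125, 137, 137, 137, 137, 137, 137, 137]
x 15 y58..-59 V@z22 [0, 0, 0, 0, 0, 0, 0, 0, 0, 0, 0, 0, 0, 0, 0, 0, 0, 0, 0, 0, 0, 0, 0, 0, 0, 0, 0, 0, 0, 0, 0, 0, 0, 0, 0, 0, 0, 0, 0, 0, 0, 0, 0, 0, 0, 0, 0, 0, 0, 0, 0, 0, 0, 0, 0, 0, 0, 0, 0, 0, 0, 0, 0, 0, 0, 0, 0, 0, 0, 0, 0, 0, 0, 0, 0, 0, 0, 0, 0, 0, 0, 0, 0, 0, 0, 0, 0, 0, 0, 0, 0, 0, 0, 0, 0, 0, 0, 0, 0, 0, 0, 0, 0, 0, 0, 0, 0, 0, 0, 0, 0, 0, 0, 0, 0, 0, 0, 0]
leftwall z14 S [18, 49, 89, 119, 123, 124, 122, 116, 115, 117, 121, 124, 126, 126, 121, 126, 129, 124, 93, 45, 10, 13, 13, 13, 13, 16, 16, 16, 14, 13, 13, 13]
```

Call:
jog_arm:
  rows:
    - [20, 0, 0, 0, 0, 0, 0]
    - [20, 0, 40, 0, 0, 0, 0]
    - [12, 2, 21, 0, 0, 0, 0]
    - [14, 0, 0, 0, 0, 0, 0]
    - [3, 0, 0, 0, 0, 0, 0]
    - [1, -2, 0, 0, 0, 0, 0]
    - [1, -2, 0, 0, 0, 0, 0]
    - [1, -1, 0, 0, 0, 0, 0]
    - [0, 0, 0, 0, 0, 0, 0]

```text
clock: 33.33
tool_pos: [528.5, 135.4, 10.6]
eef_rot: [0.711, 0.703, 0.0, 0.001]
contact_force: [2.4, -4.8, 2.8]
width: 0.5
gripper_force: 2.3
```

Call:
jog_arm:
  rows:
    - [1, 1, 0, 0, 0, 0, 0]
    - [1, -2, 0, 0, 0, 0, 0]
    - [0.5, -1, 0, 0, 0, 0, 0]
    - [0, 0, 0, 0, 0, 0, 0]

```text
clock: 33.83
tool_pos: [527.0, 136.0, 10.4]
eef_rot: [0.712, 0.702, -0.0, 0.001]
contact_force: [5.1, -14.2, 1.9]
width: 0.3
gripper_force: 7.0
```

Call:
jog_arm:
  rows:
    - [-12, 0, 0, 0, 0, 0, 0]
    - [-20, 0, -20, 0, 0, 0, 0]
    - [-20, 3, -40, 0, 0, 0, 0]
    - [-20, 0, 0, 0, 0, 0, 0]
    - [0, 0, 0, 0, 0, 0, 0]

```text
clock: 34.45
tool_pos: [528.1, 65.2, 70.3]
eef_rot: [0.712, 0.702, 0.0, 0.0]
contact_force: [0.1, 0.9, -0.8]
width: 0.5
gripper_force: 0.0
```

```bash
python3 prof.py | grep -v "x 15"
```

```text
pos [527.9  66.4  70. ] yaw 1.559 tilt [-1.e-04  2.e-04 -1.e+00] j [ 0.1   0.45 -0.35  1.95  0.22  0.78 -0.38] F [-0.4  0.9 -0.8] t 34.5
shift [-7.270e+01 -5.271e+02  1.000e-01] turn -0.1
leg x-75..-51 V [108, 108, 109, 109, 109, 108, 108, 108, 109, 110, 107, 73, 72, 59, 72, 90, 131, 135, 135, 135, 135, 135, 136, 136, 136]
w2 x-75..-51 V [109, 108, 108, 109, 109, 110, 110, 104, 73, 75, 76, 76, 74, 56, 73, 138, 141, 140, 140, 141, 141, 142, 141, 142, 142]
w2b x-75..-51 V [108, 109, 108, 109, 109, 108, 109, 100, 75, 76, 76, 75, 75, 60, 79, 140, 133, 133, 133, 134, 134, 134, 134, 134, 134]
w1 x-75..-51 V [112, 112, 110, 109, 105, 86, 67, 68, 68, 69, 68, 69, 68, 63, 84, 133, 146, 144, 144, 145, 145, 144, 145, 145, 145]
x -50 y58..-59 V@z22 [97, 96, 93, 93, 91, 97, 98, 94, 106, 60, 51, 73, 127, 134, 135, 136, 134, 133, 135, 137, 136, 136, 137, 135, 132, 119, 110, 101, 102, 102, 101, 97, 114, 127, 136, 139, 138, 133, 132, 137, 141, 139, 135, 128, 130, 101, 125, 145, 144, 144, 144, 144, 143, 142, 143, 143, 143, 144, 143, 142, 143, 144, 143, 144, 143, 143, 142, 141, 140, 137, 135, 136, 141, 
[... 864 characters left out ...]
, 94, 98, 101, 44, 52, 50, 91, 132, 135, 134, 135, 135, 135, 138, 139, 137, 131, 107, 106, 101, 32, 10, 11, 12, 12, 10, 17, 81, 107, 107, 125, 141, 137, 136, 139, 141, 141, 136, 129, 133, 103, 148, 144, 144, 144, 144, 144, 142, 141, 144, 144, 144, 144, 143, 141, 142, 143, 143, 144, 143, 143, 143, 143, 143, 140, 139, 127, 85, 111, 131, 139, 141, 142, 140, 136, 137, 139, 142, 143, 144, 143, 143, 144, 143, 143, 141, 142, 143, 143, 144, 143, 143, 142, 144, 143, 144, 143, 143, 145, 117, 88, 111, 95, 113, 136, 137, 138, 137, 137, 137, 138, 137]
leftwall z14 S [18, 27, 86, 114, 120, 121, 118, 115, 113, 115, 121, 125, 125, 127, 105, 64, 27, 16, 14, 15, 13, 14, 15, 15, 15, 14, 13, 13, 14, 14, 13, 15]
```

All three ends are level (leg −59.8, wedge 2 −60.3 and wedge 1 −60.3 mm in the measured frame). The arm is clear, so I'm handing in.

```bash
python3 -c "
from rig import job
print(job.job_done())"
```

```text
the job is handed in; nothing more can be done
None
```

The job is handed in, with no verdict returned: the plate and both wedges are pushed home in the larger tray, their outer ends level within about 1 mm by the wrist camera, at about 34.5 s of the 72 s; I did not re-check the tape, stapler and marker.

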